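# Put the microscope optics away after a demonstration

## Robot

A 7-joint arm with a two-finger parallel gripper is mounted at the origin on the work surface. World frame = base frame: x ahead of the robot, y to its left, z up, the work surface at z = 0. Lengths are in m, angles in rad, forces in N, time in s.
With the tool pointing down it reaches from about 0.4 to 0.85 m from the base axis. Payload 4.5 kg.
Tool frame: the origin (TCP) lies at the very end of the fingers, on their centre line; the grasp point (between the pads) lies 19 mm behind it; z points along the fingers, y is the direction in which the jaws open and shut (so a half turn about z gives the same grasp; the last joint's range is limited). The gripper opens to 88 mm and grips with 3 to 60 N. Pads are 18 mm wide; open, the fingers measure 123 mm over their backs; the gripper's body (75 mm by 187 mm) begins 45 mm behind the grasp point.
Start: joints at [0.034, 0.689, -0.195, 1.565, 0.157, 0.902, -0.215], TCP at [0.625, 0, 0.239] pointing down, gripper open.
Joint ranges: [-3.01, 3.01], [-0.46, 2.08], [-1.47, 1.51], [0.13, 2.56], [-1, 4.14], [0.04, 2.09], [-2.66, 2.66]. Speed limits (rad/s): [2.57, 2.57, 3.14, 3.14, 3.14, 3.14, 3.14].

## Interface

Orientations are given as a rotation vector (axis times angle).
In Python, from plant import env gives the robot as it stands.
- The arm moves only by the tool jog_arm, never from a script. Its argument "rows" is a list of rows, each an object with "linear": the shift along the tool's x, y, z in units of 5 cm (1.0 is 5 cm), a list of three; "turn": the turn about the tool's z in units of pi/2 rad (1.0 is pi/2 rad); "gripper": the gripper command: -1 is fully open, 1 is shut, values between are in proportion. A call has exactly 5 rows; each row shifts and turns the commanded pose from where the row before left it, along the tool's axes as they then stand; what a row does not reach is not made up. A row lasts 1/8 s, in which the tool goes at most 62.5 mm and 10.7 degrees, less where a joint would pass 70% of its speed; a pose out of reach is approached as far as the arm can. A call with a number of a shift or a turn outside -1 to 1 is refused whole. A call with a gripper value outside its range is refused whole. The fingers move at their own pace and stop on an object; "force" is the grip in N (left out, the last holds). Time passes only in rows, so rows that do not move let the fingers close, or fill a call up. It gives the time, the measured TCP pose, the force and the opening at its end, in the units of the state.
- env.get_state(): the state, without advancing time (a new reading comes with each control period).
- env.camera(name): name is "scene" or "side" or "wrist"; returns a dict with "color" (400x640x3 uint8, red, green, blue), "range_z" (400x640 float32, m along the optical axis (not along the pixel's ray), 0 where there is no reading), "intrinsics" (3x3 intrinsics, pixels), "R" (3x3) and "t" (3): a world point X has camera coordinates R X + t. Camera axes: x right, y down, z forward; pixel columns grow to the right and rows downward; lengths in m; the calibration is good to about 2 mm. A picture is of the moment at which its call begins.
- env.finish_job(): hands the job in, once; it reports no verdict.
The state is a dict: "clock": time; "joint_pos": joint angles; "joint_velocities": joint speeds; "tau": joint torques, N m; "tcp_pos": TCP position; "orientation": TCP orientation; "wrist_force": force on the tool from outside, world axes, zero at the start; "ft_torque": the same for the moment, N m; "opening": finger opening in m.
Only numpy, scipy, OpenCV 4.12 (cv2) and the standard library are available. Lean on these libraries where they do the work, as an engineer would, in place of code of your own. Each camera call takes 0.05 s, during which the arm holds its last target. There are 200 camera calls.

## Task

Put the loose microscope parts away: stand an eyepiece in each pocket of the eyepiece tray, lay the slide mailer flat in the empty bay of the slide tray, and stand the two loose objectives, nose up, in the end pockets of the objective rack so that its row of four runs in order of height from the shortest to the longest. The two objectives already in the rack stay in their pockets. These are lenses: set everything down gently, and do not drop anything or knock any eyepiece or objective over.

Things in the scene. Friction and masses are not known exactly. Their poses are not given: they have to be found in the camera images.
- objective_short: A chrome microscope objective standing upright on its thread, nose (front lens) up: round, thread 25 mm across and 5 mm high at the foot, then a straight body 30 mm across from 5 mm up to 29 mm, then stepping in to a nose 24 mm across; 34 mm tall in all. Origin: centre of its underside; z up through the nose; round. The shortest of the four objectives, stubby and blunt, mass about 0.08 kg. Loose on the bench.
- objective_long: A chrome microscope objective standing upright on its thread, nose (front lens) up: round, thread 25 mm across and 5 mm high at the foot, then a straight body 30 mm across from 5 mm up to 40 mm, then stepping in to a nose 11 mm across; 65 mm tall in all. Origin: centre of its underside; z up through the nose; round. The longest of the four objectives, with a slim pointed nose, mass about 0.16 kg. Loose on the bench.
- eyepiece_a: A microscope eyepiece, black head on a steel barrel, standing upright on the barrel: barrel 30 mm across from the foot up to 25 mm, head 38 mm across from 25 mm up to 53 mm (the rubber eyecup is the top 10 mm). Mass about 0.09 kg. Origin: centre of its underside; z up; round. The two eyepieces are a matched pair and may go in either pocket. Loose on the bench.
- eyepiece_b: A microscope eyepiece, black head on a steel barrel, standing upright on the barrel: barrel 30 mm across from the foot up to 25 mm, head 38 mm across from 25 mm up to 53 mm (the rubber eyecup is the top 10 mm). Mass about 0.09 kg. Origin: centre of its underside; z up; round. The two eyepieces are a matched pair and may go in either pocket. Loose on the bench.
- slide_mailer: A closed white plastic slide mailer (flat box for microscope slides) lying flat: 85 mm long (its x), 32 mm wide (its y), 22 mm high. Mass about 0.06 kg. Origin: centre of its underside. Loose on the bench.
- objective_rack: A long low black block, 64 mm (its x) by 234 mm (its y) by 16 mm high, fixed to the bench, with a single row of four round pockets 46 mm across and 10 mm deep (pocket floor 6 mm above the bench), their centres at y = -84, -28, 28 and 84 mm, x = 0. The two middle pockets hold an objective each, the two end pockets are empty. Origin: centre of its underside.
- eyepiece_tray: A white block, 70 mm (its x) by 122 mm (its y) by 16 mm high, fixed to the bench, with two empty round pockets 50 mm across and 10 mm deep (pocket floor 6 mm above the bench), their centres at y = -31 and 31 mm, x = 0. Origin: centre of its underside.
- slide_tray: A shallow aluminium tray, 120 mm (its x) by 104 mm (its y), fixed to the bench; floor 3 mm thick, walls 4 mm thick with their top 9 mm above the bench. A rib of the same height along x parts it in two bays: the wide empty one, 112 mm by 56 mm inside, centred at x = 0, y = -20 mm, and a narrow one centred at y = 30 mm in which bare glass slides lie. Origin: centre of its underside.
- rack_lower: A chrome microscope objective standing upright on its thread, nose (front lens) up: round, thread 25 mm across and 5 mm high at the foot, then a straight body 30 mm across from 5 mm up to 34 mm, then stepping in to a nose 21 mm across; 42 mm tall in all. Origin: centre of its underside; z up through the nose; round. One of the two already in the rack (either middle pocket): the lower, blunter one, mass about 0.10 kg.
- rack_taller: A chrome microscope objective standing upright on its thread, nose (front lens) up: round, thread 25 mm across and 5 mm high at the foot, then a straight body 30 mm across from 5 mm up to 36 mm, then stepping in to a nose 13 mm across; 56 mm tall in all. Origin: centre of its underside; z up through the nose; round. One of the two already in the rack (either middle pocket): the taller, more pointed one, mass about 0.14 kg.

How it is judged:
By the outcome, as a careful person would: the job done as asked, in the order asked, and still so for the second after the job is handed in, with the robot touching nothing.
It also fails if it takes over 120 s, if anything falls off the work surface, if the arm or the gripper's body presses on something with over 40 N, if the wrist force passes 120 N, or if a joint passes its speed limit or range.

## Working session

There is one attempt and no reset: what is moved stays moved. The work goes in short steps, Python scripts to look and compute and a tool call to move; the robot and the scene stay as the last step left them, time stands still between calls to the robot, and variables do not carry over. Pictures are saved under pics/ and viewed, about 12 in all and at most 16, crops included, and the job is handed in when it is done.

Besides the shell and the picture viewer there is one more tool, called after "Call:" by a JSON object that holds its "fn" and its "kwargs". jog_arm: Moves the arm, as the interface text tells. Shifts and turns lie within -1 to 1; 1 stands for 5 cm of shift or pi/2 rad of turn. Its arguments: {"type":"object","properties":{"rows":{"type":"array","items":{"type":"object","properties":{"linear":{"type":"array","items":{"type":"number","minimum":-1,"maximum":1}},"turn":{"type":"number","minimum":-1,"maximum":1},"gripper":{"type":"number"}}}},"force":{"type":"number"}},"required":["rows"]}

```bash
mkdir -p pics; ls
python3 - <<'E'
from plant import env
import cv2,numpy as np
s=env.get_state();print({k:np.round(v,3) for k,v in s.items()})
for n in("scene","side"):
    c=env.camera(n);cv2.imwrite(f"pics/{n}0.png",c["color"][:,:,::-1]);np.savez(f"{n}0.npz",**c)
    print(n,c["intrinsics"].round(1).tolist(),(-c["R"].T@c["t"]).round(3),c["R"].round(2).tolist())
E
```

```text
pics
{'clock': np.float64(0.0), 'joint_pos': array([ 0.034,  0.69 , -0.195,  1.566,  0.157,  0.902, -0.215]), 'joint_velocities': array([-0.001,  0.001,  0.001, -0.001, -0.   ,  0.001,  0.001]), 'tau': array([ 0.0000e+00, -5.2757e+01, -1.2670e+00, -1.5343e+01, -5.3000e-02,
        7.0000e-03,  0.0000e+00]), 'tcp_pos': array([ 0.624, -0.   ,  0.238]), 'orientation': array([-2.221e+00, -2.221e+00,  2.000e-03]), 'wrist_force': array([ 0.145,  0.245, -0.31 ]), 'ft_torque': array([ 0.044, -0.02 , -0.022]), 'opening': np.float64(0.088)}
scene [[362.8, 0.0, 327.7], [0.0, 362.8, 197.3], [0.0, 0.0, 1.0]] [0.966 0.232 0.681] [[-0.44, 0.9, -0.01], [0.71, 0.34, -0.61], [-0.55, -0.28, -0.79]]
side [[444.9, 0.0, 327.8], [0.0, 444.9, 205.4], [0.0, 0.0, 1.0]] [ 0.453 -0.786  0.955] [[0.99, -0.11, 0.01], [-0.08, -0.75, -0.66], [0.07, 0.65, -0.75]]
```

View pics/scene0.png

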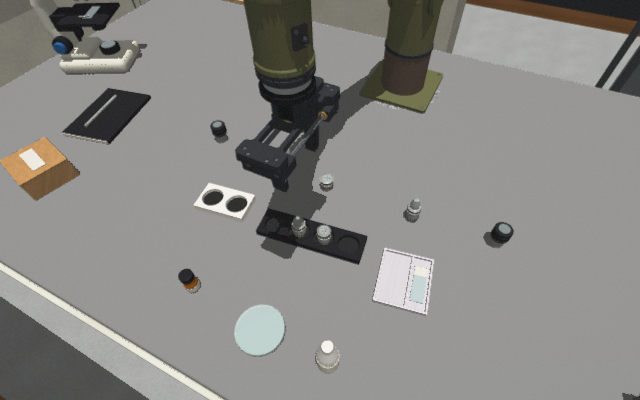

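View pics/side0.png

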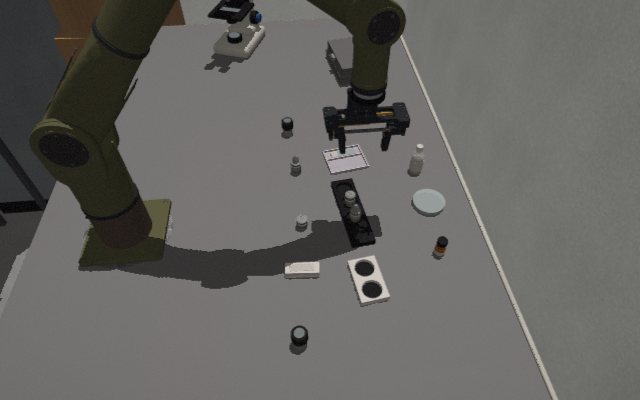

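The scene view shows eyepieces at (219,128) and (503,232), the eyepiece tray at (225,201), and the rack at (311,236) with its two objectives. The slide tray is at (404,280), the short objective at (327,181) and the long one at (414,208). The side view adds the mailer at (302,270). A bottle, a dish and a brown vial stand near the trays.

```bash
cat > h.py <<'E'
import numpy as np,cv2
def cloud(c):
    K,R,t,d=c["intrinsics"],c["R"],c["t"],c["range_z"]
    v,u=np.indices(d.shape); p=np.stack([(u-K[0,2])/K[0,0]*d,(v-K[1,2])/K[1,1]*d,d],-1)
    P=(p-t)@R; P[d==0]=np.nan; return P
def proj(c,X):
    q=np.atleast_2d(X)@c["R"].T+c["t"]; q=q@c["intrinsics"].T; return q[:,:2]/q[:,2:]
def cast(c,uv,z):
    K,R,t=c["intrinsics"],c["R"],c["t"]; o=-R.T@t
    r=np.c_[np.atleast_2d(uv),np.ones(len(np.atleast_2d(uv)))]@np.linalg.inv(K).T@R
    return o+r*((z-o[2])/r[:,2])[:,None]
E
python3 - <<'E'
from h import *
S={n:dict(np.load(n+"0.npz")) for n in("scene","side")}
for n,c in S.items():
    P=cloud(c);H=P[...,2]
    reg=(P[...,0]>.3)&(P[...,0]<.95)&(abs(P[...,1])<.55)
    print(n,"table z",np.nanmedian(H[reg&(abs(H)<.01)]),np.nanstd(H[reg&(abs(H)<.01)]))
    m=(reg&(H>.006)&(H<.09)).astype(np.uint8)
    k,L,st,ce=cv2.connectedComponentsWithStats(m,connectivity=8)
    for i in range(1,k):
        if st[i,4]<40: continue
        q=P[L==i]; top=np.percentile(q[:,2],97); tp=q[q[:,2]>top-.006]
        r=cv2.minAreaRect((q[:,:2]*1000).astype(np.float32))
        print(ce[i].round(),st[i,4],"top",round(top,3),"topctr",tp[:,:2].mean(0).round(3),"rect",np.round(r[0]),np.round(r[1]),round(r[2],1))
E
```

```text
scene table z 7.535556439706214e-05 0.00161411154077801
[219. 130.] 266 top 0.055 topctr [ 0.445 -0.361] rect [ 444. -361.] [36. 35.] 18.4
[326. 182.] 191 top 0.036 topctr [ 0.47  -0.029] rect [469. -29.] [31. 31.] 22.9
[225. 202.] 1258 top 0.018 topctr [ 0.619 -0.219] rect [ 618. -220.] [ 72. 124.] 7.3
[413. 210.] 271 top 0.065 topctr [0.468 0.183] rect [469. 183.] [30. 25.] 87.1
[312. 235.] 2740 top 0.05 topctr [0.614 0.009] rect [611.   3.] [ 67. 234.] 7.4
[500. 234.] 432 top 0.054 topctr [0.451 0.365] rect [451. 366.] [36. 37.] 51.2
[405. 282.] 573 top 0.011 topctr [0.623 0.222] rect [620. 219.] [122. 104.] 10.0
[188. 280.] 350 top 0.056 topctr [ 0.817 -0.153] rect [ 817. -153.] [27. 27.] 21.5
[259. 330.] 2061 top 0.017 topctr [0.833 0.016] rect [832.  15.] [90. 92.] 22.2
[327. 360.] 474 top 0.079 topctr [0.831 0.154] rect [828. 151.] [34. 37.] 28.0
side table z 0.0008486280833618551 0.002047954296052686
[287. 125.] 176 top 0.057 topctr [0.448 0.365] rect [447. 365.] [35. 39.] 36.5
[343. 157.] 291 top 0.013 topctr [0.616 0.223] rect [618. 221.] [122. 110.] 10.5
[416. 162.] 275 top 0.082 topctr [0.822 0.145] rect [822. 144.] [29. 38.] 70.4
[295. 165.] 157 top 0.066 topctr [0.464 0.182] rect [464. 179.] [25. 30.] 85.5
[352. 213.] 1507 top 0.052 topctr [ 0.61 -0.  ] rect [609.   4.] [ 66. 239.] 6.9
[428. 201.] 675 top 0.019 topctr [0.829 0.014] rect [830.  16.] [94. 91.] 56.0
[301. 221.] 151 top 0.037 topctr [ 0.467 -0.029] rect [467. -28.] [33. 31.] 73.3
[440. 246.] 206 top 0.058 topctr [ 0.815 -0.154] rect [ 814. -154.] [29. 28.] 46.7
[368. 280.] 1200 top 0.02 topctr [ 0.617 -0.222] rect [ 617. -219.] [ 71. 127.] 8.1
[302. 269.] 484 top 0.026 topctr [ 0.459 -0.177] rect [ 458. -176.] [36. 82.] 85.7
[299. 336.] 327 top 0.057 topctr [ 0.44  -0.363] rect [ 440. -362.] [36. 37.] 81.1
```

Call:
{"fn": "jog_arm", "kwargs": {"rows": [{"linear": [-0.12,-0.62,0.6],"turn": 0,"gripper": -1},{"linear": [-0.12,-0.62,0.6],"turn": 0,"gripper": -1},{"linear": [-0.12,-0.62,0.6],"turn": 0,"gripper": -1},{"linear": [-0.12,-0.62,0.6],"turn": 0,"gripper": -1},{"linear": [-0.12,-0.62,0.6],"turn": 0,"gripper": -1}], "force": 15}}

```text
clock: 0.72
tcp_pos: [0.4691, -0.0302, 0.088]
orientation: [2.222, 2.221, 0.001]
wrist_force: [0.2, 0.3, -0.3]
opening: 0.0879
```

Run:
```python
from h import *
from plant import env
for n in("scene","side"):
    c=dict(np.load(n+"0.npz"));P=cloud(c)
    rd=np.array([-.125,.992])
    d=P[...,:2]-[.610,.0035]; s=d@rd; w=d@[.992,.125]
    for a in(-.028,.028):
        m=(abs(s-a)<.02)&(abs(w)<.02); z=P[...,2][m]; print(n,a,"top",np.percentile(z,[90,98,100]).round(3))
    m=(abs(s-.084)<.02)&(abs(w)<.02);print("endpocket",np.nanmedian(P[...,2][m]))
    if n=="side":
        # mailer top contour via colour/height
        m=((abs(P[...,2]-.023)<.005)&(abs(P[...,0]-.458)<.06)&(abs(P[...,1]+.177)<.03));q=P[m][:,:2]
        print("mailer",cv2.minAreaRect((q*1000).astype(np.float32)),np.median(q,0))
c=env.camera("wrist");P=cloud(c);H=P[...,2]
print("tcp",env.get_state()["tcp_pos"].round(4))
m=((H>.015)&(H<.042)&(abs(P[...,0]-.468)<.026)&(abs(P[...,1]+.029)<.03))
q=P[m];t=q[q[:,2]>.029];print("short",len(q),q[:,:2].min(0),q[:,:2].max(0),"nose",len(t),t.min(0),t.max(0))
cv2.imwrite("pics/w1.png",c["color"][:,:,::-1])
```

```text
scene -0.028 top [0.06  0.064 0.338]
scene 0.028 top [0.479 0.503 0.51 ]
endpocket 0.006558355899811585
side -0.028 top [0.545 0.61  0.617]
side 0.028 top [0.052 0.401 0.441]
endpocket 0.007822463139455229
mailer ((458.1705627441406, -175.62376403808594), (36.09892654418945, 82.12454986572266), 85.19468688964844) [ 0.45853886 -0.17700178]
tcp [ 0.4613 -0.0313  0.0852]
short 1653 [ 0.4518637  -0.04581101] [ 0.48433721 -0.01314715] nose 1501 [ 0.4518637  -0.04581101  0.03048062] [ 0.48433721 -0.01314715  0.03676242]
```

View pics/w1.png

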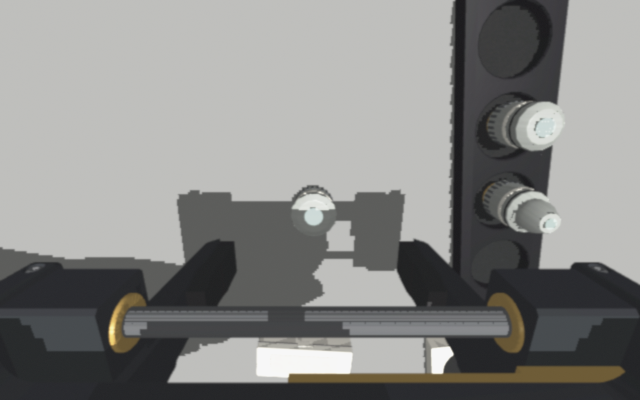

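The wrist view has +y up and +x right. The short objective is centred between the fingers at (313,210), and in the rack the pointed, taller objective is on the -y side (545,220) with the blunt one on +y (543,127). So the short one goes in the +y end pocket and the long one in the -y end.

Call:
{"fn": "jog_arm", "kwargs": {"rows": [{"linear": [0,0,0],"turn": 0,"gripper": -1},{"linear": [0,0,0.5],"turn": 0,"gripper": -1},{"linear": [0,0,0.5],"turn": 0,"gripper": -1},{"linear": [0,0,0.35],"turn": 0,"gripper": -1},{"linear": [0,0,0.18],"turn": 0,"gripper": -1}]}}

```text
clock: 1.4
tcp_pos: [0.4719, -0.0295, 0.0119]
orientation: [2.22, 2.221, 0.003]
wrist_force: [0.4, -0.6, 0.0]
opening: 0.0884
```

Call:
{"fn": "jog_arm", "kwargs": {"rows": [{"linear": [0,0,0],"turn": 0,"gripper": 0},{"linear": [0,0,0],"turn": 0,"gripper": 0.1},{"linear": [0,0,0],"turn": 0,"gripper": 0.2},{"linear": [0,0,0],"turn": 0,"gripper": 0.3},{"linear": [0,0,0],"turn": 0,"gripper": 0.6}]}}

```text
clock: 2.02
tcp_pos: [0.4701, -0.03, 0.0124]
orientation: [2.221, 2.221, 0.0]
wrist_force: [1.0, 1.0, -0.9]
opening: 0.0404
```

Call:
{"fn": "jog_arm", "kwargs": {"rows": [{"linear": [0,0,0],"turn": 0,"gripper": 1},{"linear": [0,0,0],"turn": 0,"gripper": 1},{"linear": [0,0,0],"turn": 0,"gripper": 1},{"linear": [0,0,-0.2],"turn": 0,"gripper": 1},{"linear": [0,0,-0.5],"turn": 0,"gripper": 1}]}}

```text
clock: 2.65
tcp_pos: [0.4697, -0.0299, 0.0474]
orientation: [-2.221, -2.221, 0.002]
wrist_force: [1.4, -0.4, -0.6]
opening: 0.0298
```

Call:
{"fn": "jog_arm", "kwargs": {"rows": [{"linear": [0.24,0.2,-0.8],"turn": 0,"gripper": 1},{"linear": [0.7,0.8,-0.4],"turn": 0,"gripper": 1},{"linear": [0.7,0.8,0],"turn": 0,"gripper": 1},{"linear": [0.5,0.5,0],"turn": 0,"gripper": 1},{"linear": [0.2,0.3,0],"turn": 0,"gripper": 1}]}}

```text
clock: 3.28
tcp_pos: [0.6013, 0.0897, 0.1081]
orientation: [2.219, 2.224, 0.004]
wrist_force: [-0.7, -0.8, -1.4]
opening: 0.03
```

Call:
{"fn": "jog_arm", "kwargs": {"rows": [{"linear": [0,0,0],"turn": 0,"gripper": 1},{"linear": [0,0,0.4],"turn": 0,"gripper": 1},{"linear": [0,0,0.5],"turn": 0,"gripper": 1},{"linear": [0,0,0.3],"turn": 0,"gripper": 1},{"linear": [0,0,0.1],"turn": 0,"gripper": 1}]}}

```text
clock: 3.9
tcp_pos: [0.5991, 0.0862, 0.0416]
orientation: [-2.222, -2.22, 0.003]
wrist_force: [-0.5, 0.0, -0.6]
opening: 0.0297
```

Run:
```python
from h import *
from plant import env
c=env.camera("wrist");s=env.get_state();print(s["tcp_pos"].round(4),s["wrist_force"].round(1),s["opening"])
for X in([.5995,.0868,.016],[.6205,-.0798,.016]):print(proj(c,X))
cv2.imwrite("pics/w2.png",c["color"][:,:,::-1])
```

```text
[0.5993 0.0865 0.0415] [ 0.3  0.3 -1.3] 0.0299825094248423
[[315.51933995 232.84883056]]
[[342.13507022 424.83015826]]
```

View pics/w2.png

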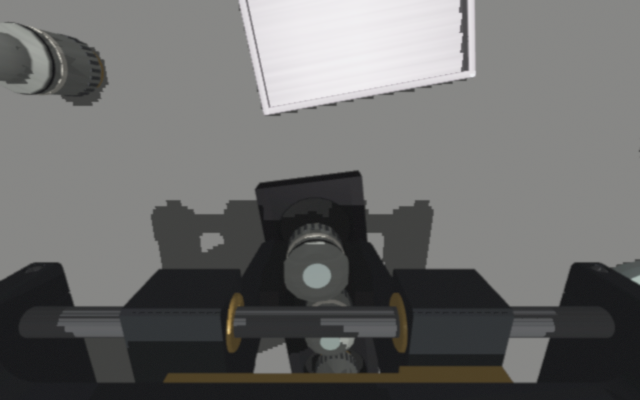

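Call:
{"fn": "jog_arm", "kwargs": {"rows": [{"linear": [0,0,0.15],"turn": 0,"gripper": 1},{"linear": [0,0,0.14],"turn": 0,"gripper": 1},{"linear": [0,0,0.1],"turn": 0,"gripper": 1},{"linear": [0,0,0.06],"turn": 0,"gripper": 1},{"linear": [0,0,0.0],"turn": 0,"gripper": 1}]}}

```text
clock: 4.58
tcp_pos: [0.6, 0.087, 0.0196]
orientation: [-2.221, -2.222, 0.0]
wrist_force: [0.3, -0.7, 0.5]
opening: 0.0301
```

Call:
{"fn": "jog_arm", "kwargs": {"rows": [{"linear": [0,0,0.01],"turn": 0,"gripper": 1},{"linear": [0,0,0.01],"turn": 0,"gripper": 1},{"linear": [0,0,0.01],"turn": 0,"gripper": 1},{"linear": [0,0,0],"turn": 0,"gripper": 1},{"linear": [0,0,0],"turn": 0,"gripper": 1}]}}

```text
clock: 5.2
tcp_pos: [0.6001, 0.087, 0.0183]
orientation: [2.221, 2.221, 0.0]
wrist_force: [0.4, -0.5, -0.4]
opening: 0.0302
```

Call:
{"fn": "jog_arm", "kwargs": {"rows": [{"linear": [0,0,0.01],"turn": 0,"gripper": 1},{"linear": [0,0,0],"turn": 0,"gripper": 1},{"linear": [0,0,0],"turn": 0,"gripper": 0.3},{"linear": [0,0,0],"turn": 0,"gripper": 0.2},{"linear": [0,0,0],"turn": 0,"gripper": 0}]}}

```text
clock: 5.82
tcp_pos: [0.6001, 0.0871, 0.0175]
orientation: [-2.221, -2.221, -0.0]
wrist_force: [0.5, 0.1, 0.2]
opening: 0.0428
```

Call:
{"fn": "jog_arm", "kwargs": {"rows": [{"linear": [0,0,0],"turn": 0,"gripper": -0.3},{"linear": [0,0,0],"turn": 0,"gripper": -1},{"linear": [0,0,-0.2],"turn": 0,"gripper": -1},{"linear": [0,0,-0.6],"turn": 0,"gripper": -1},{"linear": [0,0,-0.9],"turn": 0,"gripper": -1}]}}

```text
clock: 6.45
tcp_pos: [0.5992, 0.0869, 0.1032]
orientation: [-2.22, -2.221, 0.003]
wrist_force: [0.8, 0.9, -0.4]
opening: 0.0878
```

Call:
{"fn": "jog_arm", "kwargs": {"rows": [{"linear": [0.3,-0.4,0],"turn": 0,"gripper": -1},{"linear": [0.6,-0.8,0],"turn": 0,"gripper": -1},{"linear": [0.6,-0.8,0],"turn": 0,"gripper": -1},{"linear": [0.3,-0.5,0],"turn": 0,"gripper": -1},{"linear": [0.1,-0.16,0],"turn": 0,"gripper": -1}]}}

```text
clock: 7.08
tcp_pos: [0.4658, 0.1833, 0.1034]
orientation: [-2.218, -2.224, -0.0]
wrist_force: [0.8, 0.9, -0.2]
opening: 0.0882
```

```bash
cat >> h.py <<'E'
def near(c,x,y,z0,z1,r):
    P=cloud(c);H=P[...,2];m=(H>z0)&(H<z1)&(np.hypot(P[...,0]-x,P[...,1]-y)<r);q=P[m]
    if len(q)==0: return 0
    lo,hi=q.min(0),q.max(0);return len(q),((lo+hi)/2).round(4),(hi-lo).round(4),hi[2].round(4),q[:,:2].mean(0).round(4)
E
python3 - <<'E'
from h import *
from plant import env
c=env.camera("wrist");print(env.get_state()["tcp_pos"].round(4))
print("long nose",near(c,.467,.182,.045,.07,.03));print("long body",near(c,.467,.182,.033,.045,.03))
c=env.camera("side");print("short side",near(c,.5995,.0868,.018,.05,.03))
c=env.camera("scene");print("short scene",near(c,.5995,.0868,.018,.05,.03))
E
```

```text
[0.4658 0.1833 0.1033]
long nose (679, array([0.4647, 0.1851, 0.0561]), array([0.0192, 0.0161, 0.0221]), np.float64(0.0672), array([0.465 , 0.1869]))
long body (642, array([0.465 , 0.1847, 0.0389]), array([0.03  , 0.0277, 0.0118]), np.float64(0.0448), array([0.4651, 0.1898]))
short side (139, array([0.5984, 0.0826, 0.0315]), array([0.057 , 0.0496, 0.0269]), np.float64(0.0449), array([0.5987, 0.0843]))
short scene (238, array([0.6003, 0.0874, 0.0306]), array([0.0505, 0.0552, 0.0251]), np.float64(0.0431), array([0.6035, 0.0887]))
```

Call:
{"fn": "jog_arm", "kwargs": {"rows": [{"linear": [0,0,0.5],"turn": 0,"gripper": -1},{"linear": [0,0,0.6],"turn": 0,"gripper": -1},{"linear": [0,0,0.45],"turn": 0,"gripper": -1},{"linear": [0,0,0.22],"turn": 0,"gripper": -0.4},{"linear": [0,0,0],"turn": 0,"gripper": 0}]}}

```text
clock: 7.85
tcp_pos: [0.4677, 0.1813, 0.0138]
orientation: [2.223, 2.22, -0.001]
wrist_force: [-0.5, -0.1, -0.2]
opening: 0.0701
```

Call:
{"fn": "jog_arm", "kwargs": {"rows": [{"linear": [0,0,0],"turn": 0,"gripper": 0.1},{"linear": [0,0,0],"turn": 0,"gripper": 0.2},{"linear": [0,0,0],"turn": 0,"gripper": 0.3},{"linear": [0,0,0],"turn": 0,"gripper": 0.4},{"linear": [0,0,0],"turn": 0,"gripper": 1}]}}

```text
clock: 8.48
tcp_pos: [0.4663, 0.182, 0.0144]
orientation: [-2.221, -2.222, 0.002]
wrist_force: [-2.6, 0.2, 4.2]
opening: 0.0291
```

Call:
{"fn": "jog_arm", "kwargs": {"rows": [{"linear": [0,0,0],"turn": 0,"gripper": 1},{"linear": [0,0,0],"turn": 0,"gripper": 1},{"linear": [0,0,0],"turn": 0,"gripper": 1},{"linear": [0,0,0],"turn": 0,"gripper": 1},{"linear": [0,0,0],"turn": 0,"gripper": 1}], "force": 20}}

```text
clock: 9.1
tcp_pos: [0.4663, 0.1819, 0.0144]
orientation: [-2.221, -2.222, 0.002]
wrist_force: [-2.9, -0.5, 5.2]
opening: 0.0286
```

Run:
```python
from h import *
from plant import env
a=env.camera("wrist");b=env.camera("side");d=env.camera("scene")
u,v=proj(b,[.466,.182,.03])[0].astype(int);B=cv2.resize(b["color"][v-50:v+50,u-60:u+60],None,fx=4,fy=4)
u,v=proj(d,[.466,.182,.03])[0].astype(int);D=cv2.resize(d["color"][v-50:v+50,u-60:u+60],None,fx=4,fy=4)
u,v=proj(a,[.466,.182,.03])[0].astype(int)
A=a["color"][100:400,160:480]
D2=cv2.resize(np.vstack([B,D]),(300,500));A2=cv2.resize(A,(500,500))
cv2.imwrite("pics/w3.png",np.hstack([D2,A2])[:,:,::-1])
print(env.get_state()["wrist_force"])
```

```text
[-2.72475287  0.01741208  5.21692753]
```

View pics/w3.png

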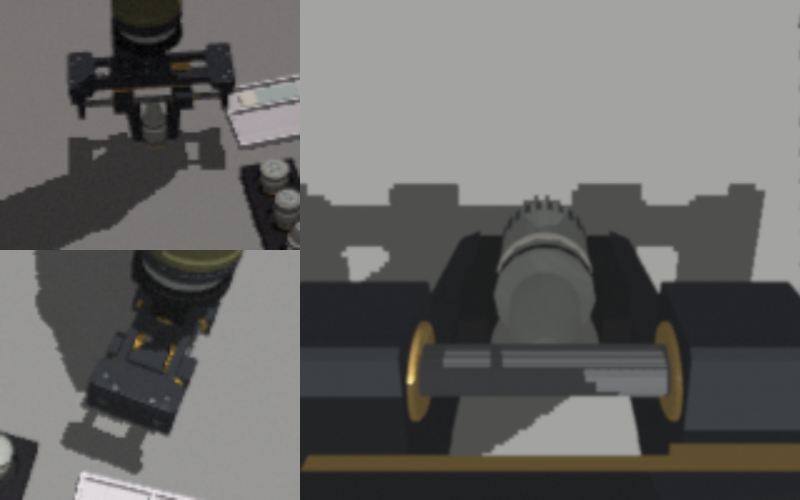

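The objective stands upright between the pads in both crops. The opening reads 1.4 mm under its width, so I'll lift slowly and check.

Call:
{"fn": "jog_arm", "kwargs": {"rows": [{"linear": [0,0,-0.05],"turn": 0,"gripper": 1},{"linear": [0,0,-0.1],"turn": 0,"gripper": 1},{"linear": [0,0,-0.15],"turn": 0,"gripper": 1},{"linear": [0,0,-0.2],"turn": 0,"gripper": 1},{"linear": [0,0,0],"turn": 0,"gripper": 1}]}}

```text
clock: 9.88
tcp_pos: [0.4677, 0.1822, 0.0402]
orientation: [2.221, 2.221, 0.003]
wrist_force: [-0.0, 0.4, -0.6]
opening: 0.029
```

Run:
```python
from h import *
from plant import env
b=env.camera("side");d=env.camera("scene");a=env.camera("wrist")
f=lambda c,w:cv2.resize(c["color"][(v:=int(proj(c,[.466,.182,.05])[0][1]))-w:v+w,(u:=int(proj(c,[.466,.182,.05])[0][0]))-w:u+w],(380,380),interpolation=cv2.INTER_CUBIC)
cv2.imwrite("pics/w4.png",np.hstack([f(b,28),cv2.resize(a["color"][120:400,180:460],(380,380))])[:,:,::-1])
s=env.get_state();print(s["wrist_force"],s["ft_torque"],s["opening"],s["tcp_pos"])
```

```text
[-0.78772221  0.13989546 -0.96600995] [-0.0245355  -0.03691259  0.00434702] 0.028850323595529418 [0.46705217 0.18201649 0.03926556]
```

View pics/w4.png

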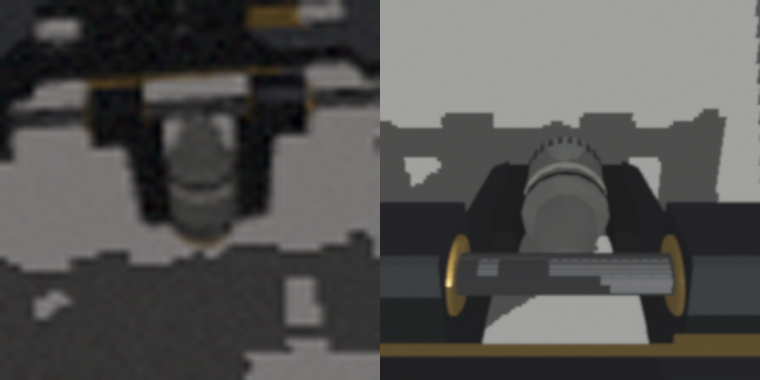

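Call:
{"fn": "jog_arm", "kwargs": {"rows": [{"linear": [-0.2,0.1,-0.9],"turn": 0,"gripper": 1},{"linear": [-0.7,0.3,-0.9],"turn": 0,"gripper": 1},{"linear": [-0.9,0.6,0],"turn": 0,"gripper": 1},{"linear": [-0.9,0.6,0],"turn": 0,"gripper": 1},{"linear": [-0.9,0.6,0],"turn": 0,"gripper": 1}]}}

```text
clock: 10.65
tcp_pos: [0.5775, 0.0005, 0.1291]
orientation: [-2.221, -2.221, 0.0]
wrist_force: [1.0, 0.8, -1.3]
opening: 0.0285
```

Call:
{"fn": "jog_arm", "kwargs": {"rows": [{"linear": [-0.8,0.4,0],"turn": 0,"gripper": 1},{"linear": [-0.5,0.3,0],"turn": 0,"gripper": 1},{"linear": [-0.24,0.1,0],"turn": 0,"gripper": 1},{"linear": [-0.1,0.07,0],"turn": 0,"gripper": 1},{"linear": [0,0,0],"turn": 0,"gripper": 1}]}}

```text
clock: 11.28
tcp_pos: [0.6202, -0.0787, 0.1291]
orientation: [-2.219, -2.222, -0.0]
wrist_force: [0.2, 0.3, -1.2]
opening: 0.029
```

Call:
{"fn": "jog_arm", "kwargs": {"rows": [{"linear": [-0.02,0,0.5],"turn": 0,"gripper": 1},{"linear": [0,0,0.5],"turn": 0,"gripper": 1},{"linear": [0,0,0.4],"turn": 0,"gripper": 1},{"linear": [0,0,0.3],"turn": 0,"gripper": 1},{"linear": [0,0,0.2],"turn": 0,"gripper": 1}]}}

```text
clock: 11.9
tcp_pos: [0.6204, -0.0805, 0.0335]
orientation: [-2.221, -2.222, 0.0]
wrist_force: [0.9, -0.5, -2.1]
opening: 0.0287
```

Run:
```python
from h import *
from plant import env
b=env.camera("side");d=env.camera("scene")
def f(c,w):
    u,v=proj(c,[.62,-.08,.04])[0].astype(int);return cv2.resize(c["color"][v-w:v+w,u-w:u+w],(390,390),interpolation=cv2.INTER_CUBIC)
cv2.imwrite("pics/w5.png",np.hstack([f(b,45),f(d,45)])[:,:,::-1])
s=env.get_state();print(s["wrist_force"],s["opening"],s["tcp_pos"])
```

```text
[ 0.38109007 -0.54221098 -1.72032329] 0.028973002080990164 [ 0.61998361 -0.08077833  0.03330051]
```

View pics/w5.png

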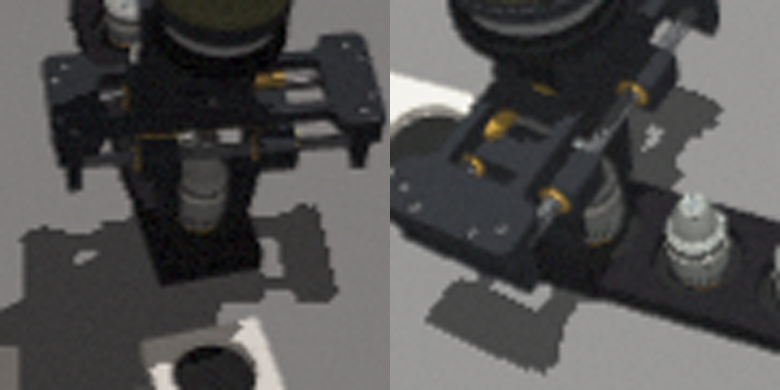

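Both crops show the long objective over the end pocket and close to upright. I'll lower it gently.

Call:
{"fn": "jog_arm", "kwargs": {"rows": [{"linear": [0,0,0.1],"turn": 0,"gripper": 1},{"linear": [0,0,0.07],"turn": 0,"gripper": 1},{"linear": [0,0,0.05],"turn": 0,"gripper": 1},{"linear": [0,0,0.03],"turn": 0,"gripper": 1},{"linear": [0,0,0.0],"turn": 0,"gripper": 1}]}}

```text
clock: 12.62
tcp_pos: [0.6205, -0.081, 0.0217]
orientation: [2.221, 2.221, 0.0]
wrist_force: [-1.2, 0.0, -0.7]
opening: 0.029
```

Call:
{"fn": "jog_arm", "kwargs": {"rows": [{"linear": [0,0,0.01],"turn": 0,"gripper": 1},{"linear": [0,0,0],"turn": 0,"gripper": 1},{"linear": [0,0,0],"turn": 0,"gripper": 1},{"linear": [0,0,0],"turn": 0,"gripper": 1},{"linear": [0,0,0],"turn": 0,"gripper": 1}]}}

```text
clock: 13.25
tcp_pos: [0.6205, -0.081, 0.0213]
orientation: [2.221, 2.221, 0.0]
wrist_force: [0.5, -0.3, -2.3]
opening: 0.0292
```

Call:
{"fn": "jog_arm", "kwargs": {"rows": [{"linear": [0,0,0.01],"turn": 0,"gripper": 1},{"linear": [0,0,0],"turn": 0,"gripper": 1},{"linear": [0,0,0.01],"turn": 0,"gripper": 1},{"linear": [0,0,0],"turn": 0,"gripper": 1},{"linear": [0,0,0],"turn": 0,"gripper": 1}]}}

```text
clock: 13.88
tcp_pos: [0.6205, -0.081, 0.0205]
orientation: [2.221, 2.221, 0.0]
wrist_force: [-1.5, 0.1, 3.3]
opening: 0.0288
```

Call:
{"fn": "jog_arm", "kwargs": {"rows": [{"linear": [0,0,0],"turn": 0,"gripper": 0.3},{"linear": [0,0,0],"turn": 0,"gripper": 0.25},{"linear": [0,0,0],"turn": 0,"gripper": 0.2},{"linear": [0,0,0],"turn": 0,"gripper": 0.0},{"linear": [0,0,0],"turn": 0,"gripper": -0.3}]}}

```text
clock: 14.5
tcp_pos: [0.6206, -0.081, 0.0202]
orientation: [2.221, 2.221, 0.0]
wrist_force: [0.8, 0.3, -0.7]
opening: 0.0519
```

Call:
{"fn": "jog_arm", "kwargs": {"rows": [{"linear": [0,0,0],"turn": 0,"gripper": -1},{"linear": [0,0,-0.1],"turn": 0,"gripper": -1},{"linear": [0,0,-0.4],"turn": 0,"gripper": -1},{"linear": [0,0,-0.9],"turn": 0,"gripper": -1},{"linear": [0,0,-0.9],"turn": 0,"gripper": -1}]}}

```text
clock: 15.12
tcp_pos: [0.6206, -0.081, 0.1378]
orientation: [2.221, 2.221, 0.001]
wrist_force: [0.8, 0.0, 0.2]
opening: 0.0879
```

Call:
{"fn": "jog_arm", "kwargs": {"rows": [{"linear": [-0.6,-0.4,0],"turn": 0,"gripper": -1},{"linear": [-0.9,-0.6,0],"turn": 0,"gripper": -1},{"linear": [-0.9,-0.6,0],"turn": 0,"gripper": -1},{"linear": [-0.9,-0.6,0],"turn": 0,"gripper": -1},{"linear": [-0.9,-0.6,0],"turn": 0,"gripper": -1}]}}

```text
clock: 15.75
tcp_pos: [0.4799, -0.2926, 0.1368]
orientation: [2.22, 2.22, 0.001]
wrist_force: [0.6, 0.1, -0.1]
opening: 0.0879
```

Call:
{"fn": "jog_arm", "kwargs": {"rows": [{"linear": [-0.8,-0.4,0.1],"turn": 0,"gripper": -1},{"linear": [-0.4,-0.25,0.2],"turn": 0,"gripper": -1},{"linear": [-0.2,-0.1,0.2],"turn": 0,"gripper": -1},{"linear": [0,0,0.1],"turn": 0,"gripper": -1},{"linear": [0,0,0],"turn": 0,"gripper": -1}]}}

```text
clock: 16.38
tcp_pos: [0.4442, -0.3593, 0.1052]
orientation: [-2.218, -2.224, -0.002]
wrist_force: [-0.2, -0.3, -0.8]
opening: 0.088
```

Run:
```python
from h import *
from plant import env
c=env.camera("wrist");print(env.get_state()["tcp_pos"].round(4))
print("eye",near(c,.443,-.361,.035,.07,.04));print("eyetop",near(c,.443,-.361,.05,.06,.04))
c=env.camera("scene")
for n,x,y in(("short",.5995,.0868),("long",.6205,-.0798)):print(n,near(c,x,y,.022,.08,.022))
print("mailer",near(c,.458,-.177,.018,.03,.06))
P=cloud(c);q=P[(abs(P[...,2]-.022)<.004)&(abs(P[...,0]-.458)<.06)&(abs(P[...,1]+.177)<.035)][:,:2];print(len(q),cv2.minAreaRect((q*1000).astype(np.float32)))
```

```text
[ 0.4443 -0.3594  0.1054]
eye (2229, array([ 0.441 , -0.3619,  0.0454]), array([0.0368, 0.0365, 0.0207]), np.float64(0.0557), array([ 0.4412, -0.3596]))
eyetop (1944, array([ 0.441 , -0.3621,  0.0529]), array([0.0368, 0.0362, 0.0057]), np.float64(0.0557), array([ 0.4412, -0.3613]))
short (208, array([0.6   , 0.0872, 0.0328]), array([0.033 , 0.0316, 0.0208]), np.float64(0.0432), array([0.6028, 0.0887]))
long (233, array([ 0.6222, -0.0784,  0.0478]), array([0.0295, 0.0275, 0.0515]), np.float64(0.0736), array([ 0.6273, -0.0748]))
mailer (338, array([ 0.4592, -0.1772,  0.0217]), array([0.0865, 0.0367, 0.0072]), np.float64(0.0254), array([ 0.4616, -0.1762]))
338 ((459.36700439453125, -177.2224578857422), (34.011959075927734, 85.21783447265625), 86.53031921386719)
```

Call:
{"fn": "jog_arm", "kwargs": {"rows": [{"linear": [-0.05,-0.06,0.4],"turn": 0,"gripper": -1},{"linear": [0,0,0.5],"turn": 0,"gripper": -1},{"linear": [0,0,0.45],"turn": 0,"gripper": -1},{"linear": [0,0,0.25],"turn": 0,"gripper": -0.3},{"linear": [0,0,0.1],"turn": 0,"gripper": -0.1}]}}

```text
clock: 17.1
tcp_pos: [0.4404, -0.363, 0.0199]
orientation: [-2.22, -2.222, -0.0]
wrist_force: [-0.6, 0.3, -0.5]
opening: 0.0704
```

Call:
{"fn": "jog_arm", "kwargs": {"rows": [{"linear": [0,0,0],"turn": 0,"gripper": 0},{"linear": [0,0,0],"turn": 0,"gripper": 0.04},{"linear": [0,0,0],"turn": 0,"gripper": 0.08},{"linear": [0,0,0],"turn": 0,"gripper": 0.12},{"linear": [0,0,0],"turn": 0,"gripper": 0.16}], "force": 12}}

```text
clock: 17.73
tcp_pos: [0.4401, -0.3636, 0.0205]
orientation: [2.221, 2.221, 0.0]
wrist_force: [-1.1, 1.1, 1.9]
opening: 0.0374
```

Call:
{"fn": "jog_arm", "kwargs": {"rows": [{"linear": [0,0,0],"turn": 0,"gripper": 0.5},{"linear": [0,0,0],"turn": 0,"gripper": 1},{"linear": [0,0,0],"turn": 0,"gripper": 1},{"linear": [0,0,0],"turn": 0,"gripper": 1},{"linear": [0,0,0],"turn": 0,"gripper": 1}], "force": 15}}

```text
clock: 18.35
tcp_pos: [0.4401, -0.3636, 0.0205]
orientation: [2.221, 2.221, -0.0]
wrist_force: [-0.8, -0.1, 5.3]
opening: 0.0371
```

Call:
{"fn": "jog_arm", "kwargs": {"rows": [{"linear": [0,0,-0.1],"turn": 0,"gripper": 1},{"linear": [0,0,-0.4],"turn": 0,"gripper": 1},{"linear": [0,0,-0.7],"turn": 0,"gripper": 1},{"linear": [0.4,0.6,-0.6],"turn": 0,"gripper": 1},{"linear": [0.5,0.8,0],"turn": 0,"gripper": 1}]}}

```text
clock: 18.98
tcp_pos: [0.511, -0.3199, 0.1126]
orientation: [2.222, 2.215, 0.0]
wrist_force: [0.1, -0.2, -1.4]
opening: 0.0377
```

Call:
{"fn": "jog_arm", "kwargs": {"rows": [{"linear": [0.5,0.9,0],"turn": 0,"gripper": 1},{"linear": [0.5,0.8,0],"turn": 0,"gripper": 1},{"linear": [0.27,0.4,0],"turn": 0,"gripper": 1},{"linear": [0.1,0.14,0],"turn": 0,"gripper": 1},{"linear": [0,0,0.2],"turn": 0,"gripper": 1}]}}

```text
clock: 19.6
tcp_pos: [0.622, -0.2504, 0.1003]
orientation: [2.221, 2.221, 0.0]
wrist_force: [-0.1, -0.8, -0.9]
opening: 0.0375
```

Run:
```python
from h import *
from plant import env
a=env.camera("wrist");d=env.camera("scene")
u,v=proj(d,[.622,-.25,.04])[0].astype(int);w=45
print(proj(a,[[.622,-.2502,.016],[.614,-.1888,.016]]),proj(d,[[.622,-.2502,.016],[.622,-.2502,.12]])-[u-w,v-w])
A=a["color"].copy();
cv2.imwrite("pics/w6.png",np.hstack([A[:, 120:520],cv2.resize(d["color"][v-w:v+w,u-w:u+w],(400,400),interpolation=cv2.INTER_CUBIC)])[:,:,::-1])
s=env.get_state();print(s["wrist_force"],s["opening"],s["tcp_pos"])
```

```text
[[314.99078481 203.04595659]
 [304.19834121 125.19913121]] [[48.58056885 51.71202224]
 [35.53876719 21.41539081]]
[ 0.78714181 -0.8935455  -1.4851866 ] 0.03762845736504936 [ 0.61935489 -0.25134821  0.09845454]
```

View pics/w6.png

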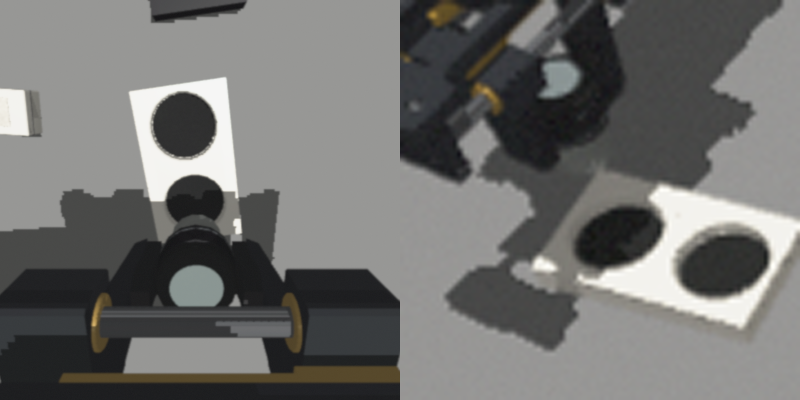

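The wrist view shows the pocket centres at (303,125) and (315,203) in full-image pixels, within 1 px of prediction. The eyepiece hangs upright and is aligned.

Call:
{"fn": "jog_arm", "kwargs": {"rows": [{"linear": [0,0,0.4],"turn": 0,"gripper": 1},{"linear": [0,0,0.5],"turn": 0,"gripper": 1},{"linear": [0,0,0.3],"turn": 0,"gripper": 1},{"linear": [0,0,0.15],"turn": 0,"gripper": 1},{"linear": [0,0,0.04],"turn": 0,"gripper": 1}]}}

```text
clock: 20.32
tcp_pos: [0.6219, -0.2501, 0.0304]
orientation: [-2.221, -2.221, 0.0]
wrist_force: [-0.0, -0.2, -0.2]
opening: 0.0373
```

Call:
{"fn": "jog_arm", "kwargs": {"rows": [{"linear": [0,0,0.02],"turn": 0,"gripper": 1},{"linear": [0,0,0.02],"turn": 0,"gripper": 1},{"linear": [0,0,0.02],"turn": 0,"gripper": 1},{"linear": [0,0,0.0],"turn": 0,"gripper": 1},{"linear": [0,0,0],"turn": 0,"gripper": 1}]}}

```text
clock: 20.95
tcp_pos: [0.6221, -0.25, 0.0278]
orientation: [2.221, 2.221, 0.0]
wrist_force: [-0.0, -0.4, -0.1]
opening: 0.0376
```

Call:
{"fn": "jog_arm", "kwargs": {"rows": [{"linear": [0,0,0.01],"turn": 0,"gripper": 1},{"linear": [0,0,0.01],"turn": 0,"gripper": 1},{"linear": [0,0,0.01],"turn": 0,"gripper": 1},{"linear": [0,0,0.0],"turn": 0,"gripper": 1},{"linear": [0,0,0],"turn": 0,"gripper": 1}]}}

```text
clock: 21.58
tcp_pos: [0.622, -0.25, 0.0265]
orientation: [2.221, 2.221, 0.0]
wrist_force: [-1.3, 0.8, 4.5]
opening: 0.0374
```

Call:
{"fn": "jog_arm", "kwargs": {"rows": [{"linear": [0,0,0],"turn": 0,"gripper": 0.13},{"linear": [0,0,0],"turn": 0,"gripper": 0.08},{"linear": [0,0,0],"turn": 0,"gripper": 0.02},{"linear": [0,0,0],"turn": 0,"gripper": -0.2},{"linear": [0,0,0],"turn": 0,"gripper": -0.5}]}}

```text
clock: 22.2
tcp_pos: [0.622, -0.25, 0.0262]
orientation: [2.221, 2.221, 0.0]
wrist_force: [0.2, -0.1, -0.3]
opening: 0.0601
```

Call:
{"fn": "jog_arm", "kwargs": {"rows": [{"linear": [0,0,0],"turn": 0,"gripper": -1},{"linear": [0,0,-0.1],"turn": 0,"gripper": -1},{"linear": [0,0,-0.4],"turn": 0,"gripper": -1},{"linear": [0,0,-0.9],"turn": 0,"gripper": -1},{"linear": [0,0,-0.9],"turn": 0,"gripper": -1}]}}

```text
clock: 22.82
tcp_pos: [0.6222, -0.25, 0.1439]
orientation: [2.221, 2.221, 0.001]
wrist_force: [0.7, 0.3, 0.6]
opening: 0.0884
```

Call:
{"fn": "jog_arm", "kwargs": {"rows": [{"linear": [0.5,-0.2,0],"turn": 0,"gripper": -1},{"linear": [1,-0.3,0],"turn": 0,"gripper": -1},{"linear": [1,-0.3,0],"turn": 0,"gripper": -1},{"linear": [1,-0.3,0],"turn": 0,"gripper": -1},{"linear": [1,-0.3,0],"turn": 0,"gripper": -1}]}}

```text
clock: 23.45
tcp_pos: [0.5522, -0.0233, 0.1429]
orientation: [2.22, 2.22, 0.003]
wrist_force: [0.7, 0.6, 0.1]
opening: 0.0886
```

Call:
{"fn": "jog_arm", "kwargs": {"rows": [{"linear": [1,-0.3,0],"turn": 0,"gripper": -1},{"linear": [1,-0.3,0],"turn": 0,"gripper": -1},{"linear": [1,-0.3,0],"turn": 0,"gripper": -1},{"linear": [1,-0.3,0],"turn": 0,"gripper": -1},{"linear": [1,-0.3,0],"turn": 0,"gripper": -1}]}}

```text
clock: 24.08
tcp_pos: [0.477, 0.2271, 0.1428]
orientation: [2.221, 2.221, 0.004]
wrist_force: [0.4, 0.5, -0.1]
opening: 0.0881
```

Call:
{"fn": "jog_arm", "kwargs": {"rows": [{"linear": [1,-0.25,0],"turn": 0,"gripper": -1},{"linear": [0.9,-0.2,0.1],"turn": 0,"gripper": -1},{"linear": [0.6,-0.1,0.2],"turn": 0,"gripper": -1},{"linear": [0.3,0,0.2],"turn": 0,"gripper": -1},{"linear": [0,0,0],"turn": 0,"gripper": -1}]}}

```text
clock: 24.7
tcp_pos: [0.4495, 0.3652, 0.1161]
orientation: [2.22, 2.222, -0.0]
wrist_force: [0.3, -1.4, 0.3]
opening: 0.088
```

Run:
```python
from h import *
from plant import env
c=env.camera("wrist");print(env.get_state()["tcp_pos"].round(4),env.get_state()["orientation"])
print("eye",near(c,.448,.365,.035,.07,.04));print("eyetop",near(c,.448,.365,.05,.06,.04))
c=env.camera("side")
for n,x,y in(("short",.5995,.0868),("long",.6205,-.0798),("eyeA",.622,-.25)):print(n,near(c,x,y,.022,.08,.025))
```

```text
[0.45   0.3638 0.1164] [ 2.22187445e+00  2.21963688e+00 -1.23088164e-03]
eye (2050, array([0.4486, 0.3668, 0.0454]), array([0.0373, 0.0372, 0.0207]), np.float64(0.0558), array([0.4487, 0.3694]))
eyetop (1820, array([0.4484, 0.3667, 0.0529]), array([0.0368, 0.037 , 0.0058]), np.float64(0.0558), array([0.4486, 0.3679]))
short (112, array([0.5989, 0.0884, 0.0331]), array([0.0305, 0.0352, 0.022 ]), np.float64(0.0441), array([0.598 , 0.0848]))
long (166, array([ 0.6202, -0.0816,  0.0484]), array([0.0292, 0.0252, 0.0521]), np.float64(0.0744), array([ 0.6185, -0.0852]))
eyeA (265, array([ 0.622 , -0.2484,  0.044 ]), array([0.0376, 0.0376, 0.0433]), np.float64(0.0657), array([ 0.6204, -0.2536]))
```

Call:
{"fn": "jog_arm", "kwargs": {"rows": [{"linear": [0.04,-0.02,0.5],"turn": 0,"gripper": -1},{"linear": [0,0,0.6],"turn": 0,"gripper": -1},{"linear": [0,0,0.45],"turn": 0,"gripper": -1},{"linear": [0,0,0.25],"turn": 0,"gripper": -0.3},{"linear": [0,0,0.1],"turn": 0,"gripper": -0.1}]}}

```text
clock: 25.42
tcp_pos: [0.449, 0.366, 0.0211]
orientation: [2.223, 2.22, -0.001]
wrist_force: [-0.4, -0.3, 0.3]
opening: 0.07
```

Call:
{"fn": "jog_arm", "kwargs": {"rows": [{"linear": [0,0,0],"turn": 0,"gripper": 0},{"linear": [0,0,0],"turn": 0,"gripper": 0.04},{"linear": [0,0,0],"turn": 0,"gripper": 0.08},{"linear": [0,0,0],"turn": 0,"gripper": 0.12},{"linear": [0,0,0],"turn": 0,"gripper": 0.16}], "force": 12}}

```text
clock: 26.05
tcp_pos: [0.4482, 0.3672, 0.0215]
orientation: [-2.221, -2.222, 0.0]
wrist_force: [-1.2, -0.2, 2.1]
opening: 0.0373
```

Call:
{"fn": "jog_arm", "kwargs": {"rows": [{"linear": [0,0,0],"turn": 0,"gripper": 0.5},{"linear": [0,0,0],"turn": 0,"gripper": 1},{"linear": [0,0,0],"turn": 0,"gripper": 1},{"linear": [0,0,0],"turn": 0,"gripper": 1},{"linear": [0,0,0],"turn": 0,"gripper": 1}], "force": 15}}

```text
clock: 26.68
tcp_pos: [0.4482, 0.3672, 0.0215]
orientation: [-2.221, -2.222, 0.0]
wrist_force: [-2.6, -0.6, 4.9]
opening: 0.0376
```

Call:
{"fn": "jog_arm", "kwargs": {"rows": [{"linear": [0,0,-0.1],"turn": 0,"gripper": 1},{"linear": [0,0,-0.4],"turn": 0,"gripper": 1},{"linear": [0,0,-0.8],"turn": 0,"gripper": 1},{"linear": [-0.5,0.1,-0.8],"turn": 0,"gripper": 1},{"linear": [-0.9,0.25,-0.4],"turn": 0,"gripper": 1}]}}

```text
clock: 27.3
tcp_pos: [0.4669, 0.2991, 0.1496]
orientation: [-2.217, -2.225, -0.01]
wrist_force: [0.4, 0.0, -1.6]
opening: 0.0373
```

Call:
{"fn": "jog_arm", "kwargs": {"rows": [{"linear": [-1,0.3,0],"turn": 0,"gripper": 1},{"linear": [-1,0.3,0],"turn": 0,"gripper": 1},{"linear": [-1,0.3,0],"turn": 0,"gripper": 1},{"linear": [-1,0.3,0],"turn": 0,"gripper": 1},{"linear": [-1,0.3,0],"turn": 0,"gripper": 1}]}}

```text
clock: 27.92
tcp_pos: [0.5419, 0.045, 0.1475]
orientation: [2.221, 2.22, 0.002]
wrist_force: [1.3, -0.0, -0.6]
opening: 0.0372
```

Call:
{"fn": "jog_arm", "kwargs": {"rows": [{"linear": [-1,0.3,0],"turn": 0,"gripper": 1},{"linear": [-1,0.3,0],"turn": 0,"gripper": 1},{"linear": [-1,0.3,0],"turn": 0,"gripper": 1},{"linear": [-0.8,0.3,0],"turn": 0,"gripper": 1},{"linear": [-0.5,0.15,0],"turn": 0,"gripper": 1}]}}

```text
clock: 28.55
tcp_pos: [0.6089, -0.1719, 0.1475]
orientation: [2.224, 2.215, -0.001]
wrist_force: [0.2, 0.3, -0.9]
opening: 0.0373
```

Call:
{"fn": "jog_arm", "kwargs": {"rows": [{"linear": [-0.3,0.1,0],"turn": 0,"gripper": 1},{"linear": [-0.12,0.02,0],"turn": 0,"gripper": 1},{"linear": [0,0,0.2],"turn": 0,"gripper": 1},{"linear": [0,0,0.3],"turn": 0,"gripper": 1},{"linear": [0,0,0.2],"turn": 0,"gripper": 1}]}}

```text
clock: 29.18
tcp_pos: [0.6137, -0.1876, 0.1096]
orientation: [-2.218, -2.222, 0.001]
wrist_force: [-0.2, -0.8, -1.0]
opening: 0.0374
```

Call:
{"fn": "jog_arm", "kwargs": {"rows": [{"linear": [-0.02,0,0.4],"turn": 0,"gripper": 1},{"linear": [0,0,0.5],"turn": 0,"gripper": 1},{"linear": [0,0,0.4],"turn": 0,"gripper": 1},{"linear": [0,0,0.2],"turn": 0,"gripper": 1},{"linear": [0,0,0.1],"turn": 0,"gripper": 1}]}}

```text
clock: 29.8
tcp_pos: [0.6145, -0.1899, 0.0306]
orientation: [-2.221, -2.221, 0.0]
wrist_force: [0.5, 0.1, -0.4]
opening: 0.0373
```

Call:
{"fn": "jog_arm", "kwargs": {"rows": [{"linear": [0,0,0.02],"turn": 0,"gripper": 1},{"linear": [0,0,0.01],"turn": 0,"gripper": 1},{"linear": [0,0,0.01],"turn": 0,"gripper": 1},{"linear": [0,0,0.0],"turn": 0,"gripper": 1},{"linear": [0,0,0],"turn": 0,"gripper": 1}]}}

```text
clock: 30.42
tcp_pos: [0.6146, -0.19, 0.0294]
orientation: [2.221, 2.221, 0.0]
wrist_force: [0.4, -0.0, -2.1]
opening: 0.0377
```

Call:
{"fn": "jog_arm", "kwargs": {"rows": [{"linear": [0,0,0.01],"turn": 0,"gripper": 1},{"linear": [0,0,0.01],"turn": 0,"gripper": 1},{"linear": [0,0,0.01],"turn": 0,"gripper": 1},{"linear": [0,0,0],"turn": 0,"gripper": 1},{"linear": [0,0,0],"turn": 0,"gripper": 1}]}}

```text
clock: 31.05
tcp_pos: [0.6145, -0.19, 0.0277]
orientation: [2.221, 2.221, 0.0]
wrist_force: [0.5, 0.1, -1.0]
opening: 0.0376
```

Call:
{"fn": "jog_arm", "kwargs": {"rows": [{"linear": [0,0,0.01],"turn": 0,"gripper": 1},{"linear": [0,0,0],"turn": 0,"gripper": 1},{"linear": [0,0,0],"turn": 0,"gripper": 1},{"linear": [0,0,0],"turn": 0,"gripper": 1},{"linear": [0,0,0],"turn": 0,"gripper": 1}]}}

```text
clock: 31.68
tcp_pos: [0.6146, -0.19, 0.0275]
orientation: [2.221, 2.221, 0.0]
wrist_force: [-1.8, 1.4, 5.3]
opening: 0.0377
```

Call:
{"fn": "jog_arm", "kwargs": {"rows": [{"linear": [0,0,0],"turn": 0,"gripper": 0.13},{"linear": [0,0,0],"turn": 0,"gripper": 0.08},{"linear": [0,0,0],"turn": 0,"gripper": 0.02},{"linear": [0,0,0],"turn": 0,"gripper": -0.2},{"linear": [0,0,0],"turn": 0,"gripper": -0.5}]}}

```text
clock: 32.3
tcp_pos: [0.6145, -0.19, 0.0271]
orientation: [-2.221, -2.221, -0.0]
wrist_force: [0.2, -0.7, 0.1]
opening: 0.0608
```

Call:
{"fn": "jog_arm", "kwargs": {"rows": [{"linear": [0,0,0],"turn": 0,"gripper": -1},{"linear": [0,0,-0.1],"turn": 0,"gripper": -1},{"linear": [0,0,-0.5],"turn": 0,"gripper": -1},{"linear": [0,0,-1],"turn": 0,"gripper": -1},{"linear": [0,0,-0.8],"turn": 0,"gripper": -1}]}}

```text
clock: 32.92
tcp_pos: [0.6149, -0.19, 0.1493]
orientation: [2.221, 2.221, 0.001]
wrist_force: [1.5, 0.2, -0.3]
opening: 0.0881
```

Call:
{"fn": "jog_arm", "kwargs": {"rows": [{"linear": [0.05,-0.8,0],"turn": 0,"gripper": -1},{"linear": [0.05,-0.9,0],"turn": 0,"gripper": -1},{"linear": [0.05,-0.9,0],"turn": 0,"gripper": -1},{"linear": [0.05,-0.5,0],"turn": 0.1,"gripper": -1},{"linear": [0,0,0],"turn": 0.11,"gripper": -1}]}}

```text
clock: 33.55
tcp_pos: [0.4569, -0.1801, 0.1478]
orientation: [-2.561, -1.817, 0.003]
wrist_force: [1.1, -0.1, -0.9]
opening: 0.0883
```

Call:
{"fn": "jog_arm", "kwargs": {"rows": [{"linear": [0,0,0],"turn": 0.11,"gripper": -1},{"linear": [0,0,0],"turn": 0.11,"gripper": -1},{"linear": [0,0,0],"turn": 0.11,"gripper": -1},{"linear": [0,0,0],"turn": 0.11,"gripper": -1},{"linear": [0,0,0],"turn": 0.11,"gripper": -1}]}}

```text
clock: 34.17
tcp_pos: [0.4598, -0.1799, 0.1477]
orientation: [3.087, 0.58, 0.002]
wrist_force: [-0.6, -0.2, -0.1]
opening: 0.0881
```

Call:
{"fn": "jog_arm", "kwargs": {"rows": [{"linear": [0,0,0],"turn": 0.11,"gripper": -1},{"linear": [0,0,0],"turn": 0.11,"gripper": -1},{"linear": [0,0,0],"turn": 0.06,"gripper": -1},{"linear": [0,0,0],"turn": 0,"gripper": -1},{"linear": [0,0,0],"turn": 0,"gripper": -1}]}}

```text
clock: 34.8
tcp_pos: [0.4597, -0.1799, 0.1474]
orientation: [-3.14, 0.096, -0.001]
wrist_force: [-0.8, -0.6, -0.2]
opening: 0.0881
```

```bash
cat >> h.py <<'E'
from scipy.spatial.transform import Rotation as Ro
def togo(s,tgt):
    R=Ro.from_rotvec(s["orientation"]).as_matrix();print("tcp",s["tcp_pos"].round(4),"x ang",np.degrees(np.arctan2(R[1,0],R[0,0])).round(1),"y ang",np.degrees(np.arctan2(R[1,1],R[0,1])).round(1))
    return (R.T@(np.array(tgt)-s["tcp_pos"])/.05).round(3)
E
python3 - <<'E'
from h import *
from plant import env
c=env.camera("wrist");s=env.get_state();P=cloud(c)
q=P[(P[...,2]>.017)&(P[...,2]<.028)&(abs(P[...,0]-.458)<.06)&(abs(P[...,1]+.177)<.035)][:,:2]
r=cv2.minAreaRect((q*1000).astype(np.float32));print(len(q),r)
print(togo(s,[.4585,-.177,.011]),s["joint_pos"].round(2))
d=env.camera("scene");e=env.camera("side")
for n,c in(("scene",d),("side",e)):
  for nm,x,y in(("short",.5995,.0868),("long",.6205,-.0798),("A",.622,-.25),("B",.614,-.1888)):print(n,nm,near(c,x,y,.022,.08,.025)[1:])
cv2.imwrite("pics/w7.png",P.shape and np.hstack([env.camera("wrist")["color"][:, 0:640]])[:,:,::-1])
E
```

```text
2922 ((459.1687927246094, -177.3738555908203), (32.03041458129883, 84.38626098632812), 86.13735961914062)
tcp [ 0.4596 -0.1799  0.1474] x ang -3.5 y ang -93.5
[-0.028 -0.056  2.728] [ 0.16  0.68  0.19  2.06 -0.3   0.43 -1.05]
scene short (array([0.5998, 0.0872, 0.0329]), array([0.0316, 0.0309, 0.0209]), np.float64(0.0433), array([0.6029, 0.0887]))
scene long (array([ 0.6228, -0.0788,  0.0475]), array([0.0288, 0.0282, 0.0507]), np.float64(0.0729), array([ 0.6273, -0.0749]))
scene A (array([ 0.6249, -0.2479,  0.0422]), array([0.0365, 0.0363, 0.0398]), np.float64(0.0621), array([ 0.628 , -0.2432]))
scene B (array([ 0.6175, -0.1895,  0.0427]), array([0.0354, 0.0368, 0.04  ]), np.float64(0.0627), array([ 0.6209, -0.1854]))
side short (array([0.5992, 0.0889, 0.0334]), array([0.0304, 0.0359, 0.0217]), np.float64(0.0443), array([0.5982, 0.0847]))
side long (array([ 0.6199, -0.0808,  0.0483]), array([0.029 , 0.0286, 0.0517]), np.float64(0.0742), array([ 0.6185, -0.0853]))
side A (array([ 0.6222, -0.2497,  0.0431]), array([0.0379, 0.0352, 0.0415]), np.float64(0.0639), array([ 0.6204, -0.2534]))
side B (array([ 0.6146, -0.1912,  0.0436]), array([0.037 , 0.038 , 0.0423]), np.float64(0.0647), array([ 0.6133, -0.1953]))
```

View pics/w7.png

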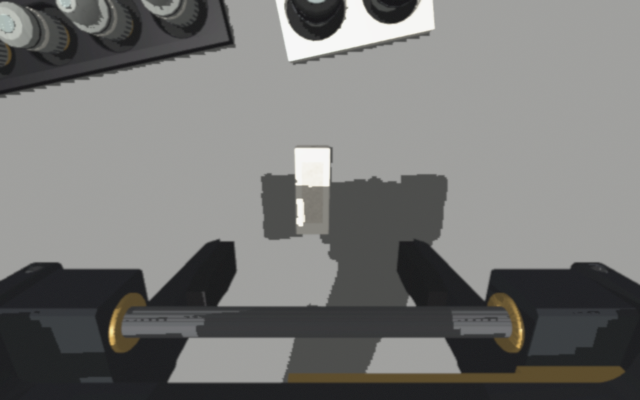

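The wrist view shows the mailer between the fingers at (312,190), lined up with the tool. Both eyepieces and both objectives are standing in their pockets.

Call:
{"fn": "jog_arm", "kwargs": {"rows": [{"linear": [-0.01,-0.05,0.7],"turn": 0,"gripper": -1},{"linear": [0,0,0.8],"turn": 0,"gripper": -1},{"linear": [0,0,0.7],"turn": 0,"gripper": -1},{"linear": [0,0,0.4],"turn": 0,"gripper": -0.5},{"linear": [0,0,0.17],"turn": 0,"gripper": -0.2}]}}

```text
clock: 35.62
tcp_pos: [0.4588, -0.1774, 0.0077]
orientation: [-3.139, 0.099, 0.002]
wrist_force: [0.9, -0.3, -0.4]
opening: 0.0702
```

Call:
{"fn": "jog_arm", "kwargs": {"rows": [{"linear": [0,0,0],"turn": 0,"gripper": 0},{"linear": [0,0,0],"turn": 0,"gripper": 0.15},{"linear": [0,0,0],"turn": 0,"gripper": 0.25},{"linear": [0,0,0],"turn": 0,"gripper": 0.3},{"linear": [0,0,0],"turn": 0,"gripper": 0.4}], "force": 12}}

```text
clock: 36.25
tcp_pos: [0.4595, -0.1774, 0.0093]
orientation: [3.14, -0.098, 0.002]
wrist_force: [1.0, 1.2, 6.6]
opening: 0.0316
```

Call:
{"fn": "jog_arm", "kwargs": {"rows": [{"linear": [0,0,0],"turn": 0,"gripper": 1},{"linear": [0,0,0],"turn": 0,"gripper": 1},{"linear": [0,0,-0.04],"turn": 0,"gripper": 1},{"linear": [0,0,-0.1],"turn": 0,"gripper": 1},{"linear": [0,0,-0.2],"turn": 0,"gripper": 1}], "force": 15}}

```text
clock: 36.88
tcp_pos: [0.4589, -0.1774, 0.0259]
orientation: [-3.14, 0.099, 0.001]
wrist_force: [0.9, -0.4, -0.8]
opening: 0.0318
```

Call:
{"fn": "jog_arm", "kwargs": {"rows": [{"linear": [0,0,-0.5],"turn": 0,"gripper": 1},{"linear": [0,0,-0.9],"turn": 0,"gripper": 1},{"linear": [0.1,-0.4,-0.67],"turn": 0,"gripper": 1},{"linear": [0.3,-0.8,0],"turn": 0,"gripper": 1},{"linear": [0.3,-0.9,0],"turn": 0,"gripper": 1}]}}

```text
clock: 37.5
tcp_pos: [0.5014, -0.0744, 0.1306]
orientation: [3.14, -0.102, 0.003]
wrist_force: [0.1, -0.9, -0.5]
opening: 0.0318
```

Call:
{"fn": "jog_arm", "kwargs": {"rows": [{"linear": [0.3,-0.9,0],"turn": 0,"gripper": 1},{"linear": [0.3,-0.9,0],"turn": 0,"gripper": 1},{"linear": [0.3,-0.9,0],"turn": 0,"gripper": 1},{"linear": [0.3,-0.9,0],"turn": 0,"gripper": 1},{"linear": [0.3,-0.9,0],"turn": 0,"gripper": 1}]}}

```text
clock: 38.12
tcp_pos: [0.5898, 0.1465, 0.1299]
orientation: [-3.14, 0.098, -0.0]
wrist_force: [0.8, -0.7, 0.1]
opening: 0.0318
```

Call:
{"fn": "jog_arm", "kwargs": {"rows": [{"linear": [0.3,-0.7,0],"turn": 0,"gripper": 1},{"linear": [0.2,-0.35,0],"turn": 0,"gripper": 1},{"linear": [0.09,-0.1,0],"turn": 0,"gripper": 1},{"linear": [0,0,0],"turn": -0.08,"gripper": 1},{"linear": [0,0,0],"turn": -0.07,"gripper": 1}]}}

```text
clock: 38.75
tcp_pos: [0.6223, 0.1989, 0.1295]
orientation: [3.128, 0.275, -0.001]
wrist_force: [-0.0, 0.1, -1.7]
opening: 0.0316
```

Call:
{"fn": "jog_arm", "kwargs": {"rows": [{"linear": [0,0,0.2],"turn": 0,"gripper": 1},{"linear": [0,0,0.4],"turn": 0,"gripper": 1},{"linear": [0,0,0.4],"turn": 0,"gripper": 1},{"linear": [0,0,0.3],"turn": 0,"gripper": 1},{"linear": [0,0,0],"turn": 0,"gripper": 1}]}}

```text
clock: 39.38
tcp_pos: [0.6215, 0.2002, 0.0622]
orientation: [3.129, 0.271, -0.005]
wrist_force: [0.5, 0.2, -0.6]
opening: 0.0324
```

Run:
```python
from h import *
from plant import env
c=env.camera("wrist");s=env.get_state()
print(togo(s,[.6225,.2003,.0123]),s["opening"],s["wrist_force"])
b=env.camera("side");d=env.camera("scene")
def f(c,w):
    u,v=proj(c,[.62,.20,.03])[0].astype(int);return cv2.resize(c["color"][v-w:v+w,u-w:u+w],(400,400),interpolation=cv2.INTER_CUBIC)
cv2.imwrite("pics/w8.png",np.hstack([c["color"][:,140:500],f(d,55)])[:,:,::-1])
a=np.radians(10);Rz=np.array([[np.cos(a),-np.sin(a)],[np.sin(a),np.cos(a)]])
X=[np.r_[np.array([.619,.220])+Rz@p,.009] for p in([-.056,-.048],[.056,-.048],[.056,.008],[-.056,.008])]
print(proj(c,X).round()-[140,0])
```

```text
tcp [0.6224 0.2004 0.0634] x ang 9.9 y ang -80.1
[0.004 0.002 1.021] 0.03191529752255162 [-0.08954365  0.15638628 -1.34591169]
[[211. 286.]
 [217. 139.]
 [131. 139.]
 [138. 286.]]
```

View pics/w8.png

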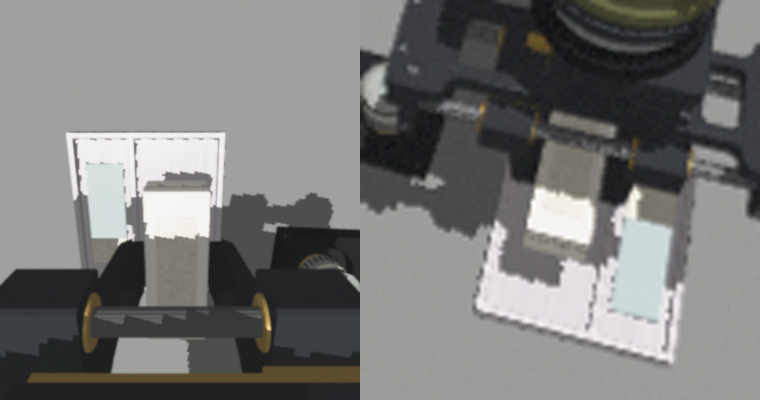

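The bay's front edge spans columns 131–219 in the left crop and the mailer spans 143–212, so it is aligned and inside. I'll lower it.

Call:
{"fn": "jog_arm", "kwargs": {"rows": [{"linear": [0,0,0.3],"turn": 0,"gripper": 1},{"linear": [0,0,0.3],"turn": 0,"gripper": 1},{"linear": [0,0,0.2],"turn": 0,"gripper": 1},{"linear": [0,0,0.1],"turn": 0,"gripper": 1},{"linear": [0,0,0.05],"turn": 0,"gripper": 1}]}}

```text
clock: 40.15
tcp_pos: [0.6228, 0.2004, 0.0164]
orientation: [3.13, 0.271, -0.0]
wrist_force: [0.9, -0.1, -0.7]
opening: 0.0316
```

Call:
{"fn": "jog_arm", "kwargs": {"rows": [{"linear": [0,0,0.02],"turn": 0,"gripper": 1},{"linear": [0,0,0.01],"turn": 0,"gripper": 1},{"linear": [0,0,0.01],"turn": 0,"gripper": 1},{"linear": [0,0,0],"turn": 0,"gripper": 1},{"linear": [0,0,0],"turn": 0,"gripper": 1}]}}

```text
clock: 40.78
tcp_pos: [0.6228, 0.2005, 0.0148]
orientation: [-3.13, -0.271, -0.0]
wrist_force: [0.5, -0.0, -1.2]
opening: 0.0315
```

Call:
{"fn": "jog_arm", "kwargs": {"rows": [{"linear": [0,0,0.02],"turn": 0,"gripper": 1},{"linear": [0,0,0.01],"turn": 0,"gripper": 1},{"linear": [0,0,0.01],"turn": 0,"gripper": 1},{"linear": [0,0,0],"turn": 0,"gripper": 1},{"linear": [0,0,0],"turn": 0,"gripper": 1}]}}

```text
clock: 41.4
tcp_pos: [0.6228, 0.2005, 0.0127]
orientation: [3.13, 0.271, 0.0]
wrist_force: [0.1, -0.5, 0.4]
opening: 0.0322
```

Call:
{"fn": "jog_arm", "kwargs": {"rows": [{"linear": [0,0,0.01],"turn": 0,"gripper": 1},{"linear": [0,0,0],"turn": 0,"gripper": 1},{"linear": [0,0,0],"turn": 0,"gripper": 1},{"linear": [0,0,0],"turn": 0,"gripper": 1},{"linear": [0,0,0],"turn": 0,"gripper": 1}]}}

```text
clock: 42.02
tcp_pos: [0.6228, 0.2005, 0.0124]
orientation: [-3.13, -0.271, -0.0]
wrist_force: [-1.6, 0.5, 2.1]
opening: 0.0324
```

Contact. I'll release slowly and lift away.

Call:
{"fn": "jog_arm", "kwargs": {"rows": [{"linear": [0,0,0],"turn": 0,"gripper": 0.26},{"linear": [0,0,0],"turn": 0,"gripper": 0.22},{"linear": [0,0,0],"turn": 0,"gripper": 0.15},{"linear": [0,0,0],"turn": 0,"gripper": 0.05},{"linear": [0,0,0],"turn": 0,"gripper": 0}]}}

```text
clock: 42.65
tcp_pos: [0.6227, 0.2005, 0.0122]
orientation: [3.13, 0.271, -0.0]
wrist_force: [-0.0, -0.2, -0.2]
opening: 0.0438
```

Call:
{"fn": "jog_arm", "kwargs": {"rows": [{"linear": [0,0,0],"turn": 0,"gripper": 0},{"linear": [0,0,-0.2],"turn": 0,"gripper": 0},{"linear": [0,0,-0.6],"turn": 0,"gripper": 0},{"linear": [0,0,-1],"turn": 0,"gripper": 0},{"linear": [0,0,-1],"turn": 0,"gripper": 0}]}}

```text
clock: 43.28
tcp_pos: [0.6226, 0.2005, 0.1542]
orientation: [-3.13, -0.271, -0.0]
wrist_force: [0.4, 0.3, -0.9]
opening: 0.0442
```

Call:
{"fn": "jog_arm", "kwargs": {"rows": [{"linear": [-0.5,0,-0.4],"turn": 0,"gripper": -1},{"linear": [-0.9,0,0],"turn": 0,"gripper": -1},{"linear": [-0.9,0,0],"turn": 0,"gripper": -1},{"linear": [-0.6,0,0],"turn": 0,"gripper": -1},{"linear": [0,0,0],"turn": 0,"gripper": -1}]}}

```text
clock: 43.9
tcp_pos: [0.4778, 0.1753, 0.173]
orientation: [-3.129, -0.271, 0.003]
wrist_force: [0.3, 0.5, 0.4]
opening: 0.0875
```

Run:
```python
from h import *
from plant import env
d=env.camera("scene");e=env.camera("side");s=env.get_state();print(s["clock"],s["tcp_pos"])
for n,c in(("scene",d),("side",e)):
  for nm,x,y in(("short",.5995,.0868),("long",.6205,-.0798),("A",.622,-.25),("B",.614,-.1888)):print(n,nm,near(c,x,y,.022,.08,.025)[1:4])
  P=cloud(c);q=P[(P[...,2]>.02)&(P[...,2]<.035)&(abs(P[...,0]-.622)<.06)&(abs(P[...,1]-.2)<.04)]
  print("mailer",np.percentile(q[:,2],[5,50,95]).round(4),cv2.minAreaRect((q[:,:2]*1000).astype(np.float32)))
A=d["color"][150:330,170:470];B=e["color"][110:310,240:460]
cv2.imwrite("pics/w9.png",np.hstack([cv2.resize(A,(460,276)),cv2.resize(B,(304,276))])[:,:,::-1])
```

```text
44.0 [0.4813001  0.17596248 0.17296561]
scene short (array([0.5993, 0.0873, 0.0324]), array([0.0326, 0.0314, 0.02  ]), np.float64(0.0424))
scene long (array([ 0.6218, -0.0789,  0.0473]), array([0.0307, 0.0295, 0.0506]), np.float64(0.0726))
scene A (array([ 0.6252, -0.2474,  0.0423]), array([0.0365, 0.037 , 0.0406]), np.float64(0.0627))
scene B (array([ 0.6166, -0.1897,  0.0422]), array([0.037 , 0.0373, 0.0403]), np.float64(0.0623))
mailer [0.023  0.025  0.0269] ((622.2566528320312, 198.6434326171875), (85.66771697998047, 31.976659774780273), 9.946187973022461)
side short (array([0.5989, 0.0891, 0.0336]), array([0.0299, 0.0338, 0.023 ]), np.float64(0.0451))
side long (array([ 0.6203, -0.0804,  0.0485]), array([0.0299, 0.0288, 0.052 ]), np.float64(0.0745))
side A (array([ 0.6223, -0.2482,  0.0432]), array([0.0377, 0.0385, 0.0419]), np.float64(0.0642))
side B (array([ 0.6147, -0.1904,  0.0431]), array([0.0375, 0.0395, 0.0421]), np.float64(0.0642))
mailer [0.0211 0.0254 0.0289] ((620.79443359375, 199.9755859375), (85.98631286621094, 37.05458450317383), 10.198822975158691)
```

View pics/w9.png

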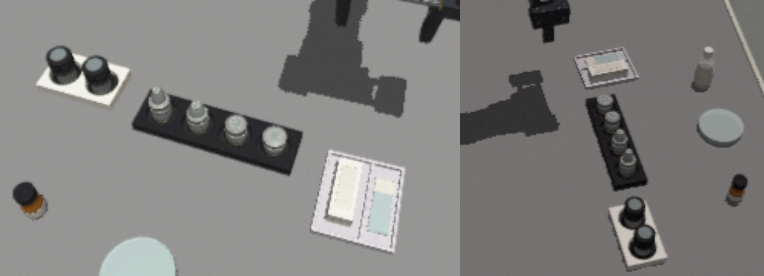

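The final views show both eyepieces upright in the white tray and the mailer flat in the wide bay. The rack row runs long, taller, lower, short along (160–275, 105–140), so it is in order of height.

```bash
python3 -c "
from plant import env
print(env.finish_job())"
```

```text
the job is handed in; nothing more can be done
None
```

The job is done and handed in at 44 s on the robot's clock; the hand-in gives no verdict.

- **Eyepieces:** one stands upright in each pocket of the eyepiece tray.
- **Slide mailer:** it lies flat in the empty bay. Its top reads 25 mm, as expected on the 3 mm floor, and it lines up with the tray at about 10°.
- **Objectives:** the short one went into the rack's +y end and the long one into the -y end. The row runs short, lower, taller, long, and I left the two middle ones alone.

**Last checks:** the scene and side cameras both show everything standing within about 4 mm of its pocket centre, with the arm clear. Wrist forces in the move reports stayed under about 7 N throughout.

**Small disagreements:**
- The finger opening read up to 1.4 mm under the true width while gripping the long objective and the eyepieces. The pictures showed these parts upright, and both cameras showed them standing after release.
- Peak heights from the cameras read 2–5 mm high.

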